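Take a surface reading on a sloping griddle

TASK

Lift the surface thermometer straight out of its wooden block and set its sprung foot down inside the small raised ring on the sloping griddle plate, with the thermometer standing square to the sloping plate (not plumb). Press gently so that the sprung foot is pushed only part of the way in, and finish like that: the program ends with the gripper still holding the thermometer on the spot. Leave the tin, spice jar, mill and timer that stand round the work where they are.

Things in the scene. Friction and masses are not known exactly. Their poses are not given: they have to be found in the camera images.
- handle (a point): Centre of the loose thermometer's grey handle, a rounded bar 24 (x) x 36 (y) x 74 (z) mm, standing upright in the wooden block. z runs from foot to handle top; dark display on the -x face. 35 to 41 mm below is a 44 mm round flange that rests on the block, then a thin steel stem; the tip of the unpressed foot is 111 mm below on the same axis. About 0.11 kg.
- foot_tip (a point): Lowest point of the thermometer's sprung foot: a steel pin of 10 mm diameter with a domed end on the axis of the stem, showing 16 mm below a 14 mm diameter sleeve. Axes as for the handle, z toward the handle.
- foot (a joint): How far the sprung foot is pushed into the thermometer, in m: 0 free, 0.012 fully in (hard stop). The spring takes about 1 N to start and 300 N/m after that (about 2.8 N half-way in, 4.6 N at the stop).
- stand: Fixed wooden block 66 x 66 x 85 mm with an upright through-hole of 21 mm diameter at its centre in which stem and foot hang free; origin at the centre of its underside. The thermometer's foot hangs 70 mm below the block's top.
- spot: Small raised bright steel ring on the griddle plate, marks the measuring spot: inner diameter 27 mm, outer 35 mm, 2 mm high. Origin on the plate's surface at the ring's centre; z is square to the sloping plate, pointing up from it; x points up the slope. It lies toward the plate's right rear; the larger like ring (74 mm outer) is not the spot.
- griddle: Fixed table griddle: dark steel plate 200 x 180 mm sloping 15 degrees down to its front (-x) edge, top 36 mm high in front, 88 mm at the back, 8 mm high lips at the sides, 14 mm at the back; grey housing, narrow drip tray in front. Origin at the centre of its underside on the worktop, z up, x to the back.
- tin: Loose short food tin, 76 mm diameter, 58 mm high, origin at the centre of its underside. Leave it.
- jar: Loose glass spice jar, 36 mm diameter, 96 mm high, origin at the centre of its underside. Leave it.
- mill: Loose glass mill with a black head, 46 x 44 x 128 mm, origin at the centre of its underside. Leave it.
- timer: Loose round kitchen timer, 65 mm diameter, 49 mm high, origin at the centre of its underside. Leave it.

How it is judged (in metres and radians):
On the way, in this order (a step that is already met when the one before it is completed fails the run):
1. the thermometer is lifted clear of its block in the gripper (height (world z) of foot_tip above 0.09 m and contact force between the fingers and thermometer above 1 N), for 0.1 s.
2. the foot rests inside the small ring, square to the plate and lightly pressed (distance between foot_tip and spot below 0.01 m and angle between the z axis of foot_tip and the z axis of spot, either way round below 0.14 rad and contact force between foot and griddle above 0.8 N and value of joint foot between 0.001 and 0.011 m), for 0.3 s.
At the end, for the whole second after the job is handed in: The gripper holds the thermometer still with its foot's tip within 10 mm of the small ring's centre, its axis within 8 degrees of square to the sloping plate, and the foot pushed in by 1 to 11 mm of its 12 mm (contact force 0.8 to 8 N), clear of the wooden block (all of step 2 and angle between handle's own z axis and vertical below 0.6 rad and contact force between thermometer and griddle below 8 N and contact force between the fingers and thermometer above 1 N and contact force between thermometer and stand below 0.1 N and linear speed of thermometer below 0.02 m/s); the arm keeps its last pose, push and grip.
It fails at once if the thermometer is pressed hard on the griddle (over 15 N) (contact force between thermometer and griddle above 15 N).
It fails at once if a bystander is moved more than 30 mm (distance of any of tin, jar, mill, timer from where it was at the start of the episode above 0.03 m).
It also fails if it takes over 45 s, if anything falls off the work surface, if the arm or the gripper's body presses on something with over 40 N, if the wrist force passes 120 N, or if a joint passes its speed limit or range.

ROBOT

A 7-joint arm with a two-finger parallel gripper is mounted at the origin on a cart in front of the work surface, level with it; the furniture and walls round the work are solid. World frame = base frame: x ahead of the robot, y to its left, z up, the work surface at z = 0. Lengths are in m, angles in degrees, forces in N, time in s.
With the tool pointing down it reaches from about 0.375 to 0.925 m from the base axis. Payload 3.1 kg.
Tool frame: the origin (TCP) lies midway between the tips of the shut fingers; the grasp point (between the pads) lies 19 mm behind it (grip_point_offset is the distance from the TCP to the grasp point, in m); z points along the fingers, y is the line along which they close (so a half turn about z gives the same grasp; the last joint's range is limited). The gripper opens to 85 mm and grips with 20 to 120 N. Pads are 22 mm wide; open, the fingers measure 114 mm over their backs; the gripper's body (76 mm by 85 mm) begins 54 mm behind the grasp point. The pads swing forward as they close: fully open they stand 13 mm farther back than shut.
Start: joints at [59.026, 21.939, 2.515, 91.553, -1.026, 66.532, -2.859], TCP at [0.279, -0.587, 0.231] pointing down, gripper open.
Joint ranges: [-149.38, 149.38], [-23.57, 123.04], [-84.95, 90], [0, 143.3], [-89.99, 269.99], [3.08, 112.72], [-163.45, 163.45]. Speed limits (degrees/s): [159.86, 159.86, 180, 180, 180, 180, 180].

INTERFACE

Orientations are given as [roll, pitch, yaw] about the fixed x, y, z axes, in that order (R = Rz(yaw) Ry(pitch) Rx(roll)).
In Python, from workcell import get_obs, snapshot, calibration, hand_in, grip_point_offset gives the robot as it stands. The module is installed in compiled form; this text tells all that it offers.
- The arm moves only by the tool apply_moves, never from a script. Its argument "steps" is a list of rows, each an object with "claw": the opening, from -1 (shut) to 1 (fully open); "dp": the shift along the tool's x, y, z in m, a list of three; "roll": the turn about the tool's z in degrees. In form: [{"claw": claw, "dp": [tx, ty, tz], "roll": roll}, ...]. A call has 1 to 10 rows; each row shifts and turns the commanded pose from where the row before left it, along the tool's axes as they then stand; what a row does not reach is not made up. A row lasts 1/10 s, in which the tool goes at most 50 mm and 8.59 degrees, less where a joint would pass 70% of its speed; a pose out of reach is approached as far as the arm can. A call with a gripper value outside its range is refused whole. The fingers move at their own pace and stop on an object; "squeeze" is the grip in N (left out, the last holds). Time passes only in rows, so rows that do not move let the fingers close. It gives the time, the measured TCP pose, the force, the opening and the grip force at its end, in the units of the state.
- get_obs(): the state, without advancing time (a new reading comes with each control period).
- snapshot(name): name is "scene" or "top" or "wrist"; returns the picture (384x512x3 uint8, red, green, blue); there is no depth.
- calibration(name): a dict with "intrinsics" (3x3 intrinsics, pixels), "rvec" (rotation vector, rad) and "tvec" (3), from world to camera coordinates, as OpenCV has them. Camera axes: x right, y down, z forward; pixel columns grow to the right and rows downward; lengths in m; the calibration is good to about 2 mm. The wrist camera is an equidistant fisheye: a pixel r from the principal point sees the ray r / f radians off the axis. A picture is of the moment at which its call begins: read the wrist's pose just before it. calibration takes no time and is no camera call; for the wrist camera it gives the pose at the moment of the call.
- hand_in(): hands the job in; it is judged then, once.
The state is a dict: "clock": time; "q": joint angles; "qvel": joint speeds; "joint_efforts": joint torques, N m; "position": TCP position; "ee_rot": TCP orientation; "contact_force": force on the tool from outside, world axes, zero at the start; "ft_torque": the same for the moment, N m; "opening": finger opening in m; "grasp_force": force on a finger pad.
Only numpy, scipy, OpenCV 4.12 (cv2) and the standard library are available. Lean on these libraries where they do the work, as an engineer would, in place of code of your own. Each camera call takes 0.05 s, during which the arm holds its last target. There are 200 camera calls.

## Working session

There is one attempt and no reset: what is moved stays moved. The work goes in short steps, Python scripts to look and compute and a tool call to move; the robot and the scene stay as the last step left them, time stands still between calls to the robot, and variables do not carry over. Pictures are saved under pics/ and viewed, at most 13 in all, crops included, and the job is handed in when it is done.

Besides the shell and the picture viewer there is one more tool, called after "Request:" as name([rows], argument=value, ...), one row to a line, values as JSON. apply_moves: Moves the arm, as the interface text tells. Its arguments: {"type":"object","properties":{"steps":{"type":"array"},"squeeze":{"type":"number"}},"required":["steps"]}

```bash
mkdir -p pics
cat > h.py <<'E'
import numpy as np, cv2
from workcell import *
def cam(n):
    c=calibration(n);K=np.array(c["intrinsics"],float);R=cv2.Rodrigues(np.array(c["rvec"],float))[0];t=np.array(c["tvec"],float).ravel()
    return K,R,t
def ray(n,u,v,c=None):
    K,R,t=c or cam(n)
    x=(u-K[0,2])/K[0,0];y=(v-K[1,2])/K[1,1]
    if n=="wrist":
        r=np.hypot(x,y);d=np.array([np.sin(r)*x/max(r,1e-9),np.sin(r)*y/max(r,1e-9),np.cos(r)])
    else: d=np.array([x,y,1]);d/=np.linalg.norm(d)
    return -R.T@t,R.T@d
def onz(n,u,v,z,c=None):
    o,d=ray(n,u,v,c);return o+d*(z-o[2])/d[2]
def proj(n,p,c=None):
    K,R,t=c or cam(n);q=R@np.array(p)+t
    if n=="wrist":
        r=np.arctan2(np.hypot(q[0],q[1]),q[2]);a=np.arctan2(q[1],q[0]);x,y=r*np.cos(a),r*np.sin(a)
    else: x,y=q[:2]/q[2]
    return np.array([K[0,0]*x+K[0,2],K[1,1]*y+K[1,2]])
def save(n,f):
    im=snapshot(n);cv2.imwrite("pics/"+f,im[:,:,::-1]);return im
E
python3 - <<'E'
from h import *
for n in("scene","top"):
    save(n,n+"0.png");K,R,t=cam(n);print(n,K[0,0],-R.T@t)
o=get_obs();print(o["position"],o["ee_rot"],o["clock"],grip_point_offset if not callable(grip_point_offset) else grip_point_offset())
E
```

```text
scene 455.78717192804237 [ 0.46307082 -0.8710206   0.99758421]
top 393.9383180048988 [ 0.40520802 -0.01472805  1.18546992]
[ 0.27808883 -0.5865235   0.22996865] [-1.79858122e+02  6.30054966e-03  2.53719762e+01] 0.1 0.0187
```

View pics/scene0.png

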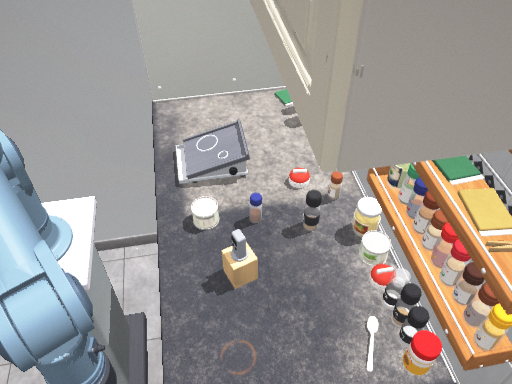

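View pics/top0.png

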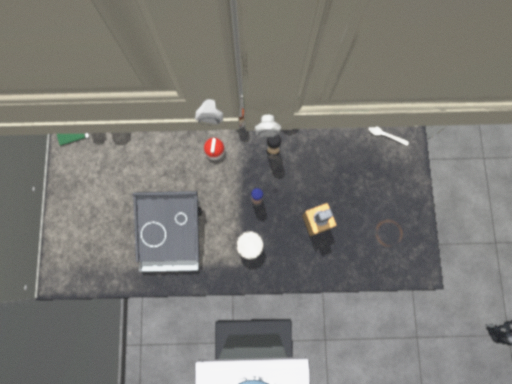

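The scene view shows the block at about (240,265), the handle at (239,245), and the griddle at (212,155) with its small ring at (223,155). The top view shows the block at (320,219), the small ring at (181,218) and the large ring at (153,234). Next I'll measure these.

Run:
```python
from h import *
ims={n:cv2.imread(f"pics/{n}0.png") for n in("scene","top")}
a=cv2.resize(ims["top"][180:285,125:345],None,fx=3.6,fy=3.6,interpolation=cv2.INTER_CUBIC)
cv2.imwrite("pics/topc.png",a)
b=np.hstack([cv2.resize(ims["scene"][y:y+80,x:x+80],(400,400),interpolation=cv2.INTER_CUBIC) for x,y in((172,115),(200,215))]);cv2.imwrite("pics/scenec.png",b)
for n,u,v,z in [("top",320,219,.085),("top",181,218,.07),("top",153,234,.065),("top",136,193,.09),("top",198,193,.09),("top",199,265,.03),("top",141,266,.03)]:print(u,v,onz(n,u,v,z).round(3))
```

```text
320 219 [ 0.538 -0.202  0.085]
181 218 [0.553 0.191 0.07 ]
153 234 [0.51  0.271 0.065]
136 193 [0.624 0.315 0.09 ]
198 193 [0.62 0.14 0.09]
199 265 [0.42  0.145 0.03 ]
141 266 [0.422 0.312 0.03 ]
```

View pics/topc.png

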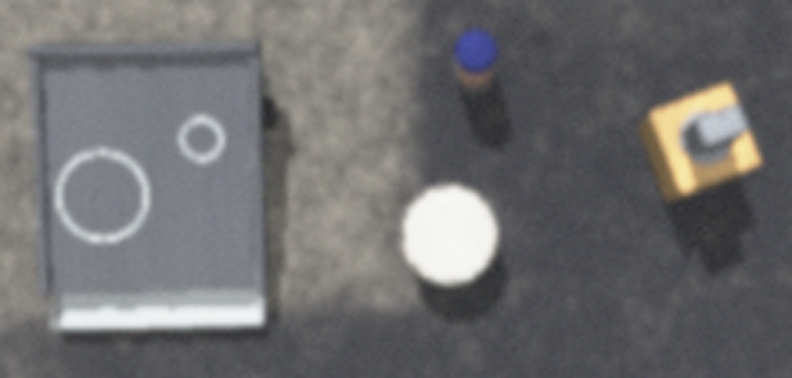

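View pics/scenec.png

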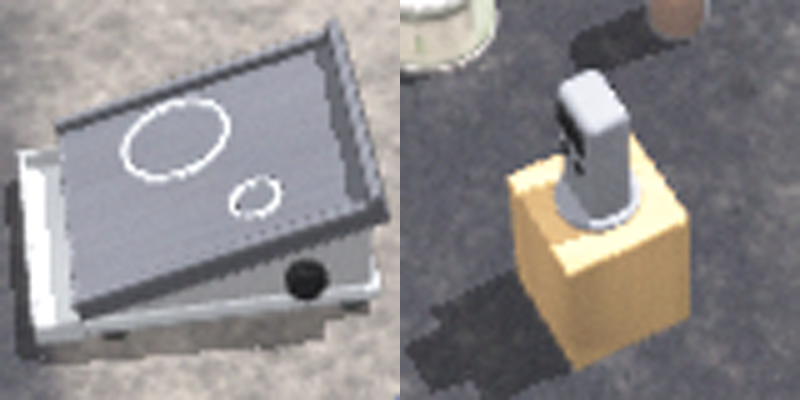

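The top crop shows the small ring at crop pixel (202,139), the handle top at (720,125), and the block turned about 20°. The scene crop shows the ring at (256,198), the handle top at (590,88) and the display facing the robot side. I'll triangulate from both views.

```bash
cat >> h.py <<'E'
def tri(a,b):
    (o1,d1),(o2,d2)=ray("scene",*a),ray("top",*b)
    s=np.linalg.lstsq(np.c_[d1,-d2],o2-o1,rcond=None)[0];p,q=o1+d1*s[0],o2+d2*s[1];return (p+q)/2,np.linalg.norm(p-q)
E
python3 - <<'E'
from h import *
T=lambda u,v:((u+.5)/3.6-.5+125,(v+.5)/3.6-.5+180)
S=lambda u,v,x,y:((u+.5)/5-.5+x,(v+.5)/5-.5+y)
print("ring",tri(S(256,198,172,115),T(202,139)))
print("bigring",tri(S(176,139,172,115),T(102,196)))
print("handletop",tri(S(190,90,200,215),T(722,124)), onz("top",*T(722,124),.163))
print("flange?",onz("top",*T(709,141),.091))
c=[onz("top",*T(*p),.085)[:2] for p in((643,122),(727,85),(761,160),(680,200))];print(np.round(c,3))
print("blockctr (block top)",np.mean(c,0))
o=get_obs();print(o["position"],o["ee_rot"],o["opening"])
E
```

```text
ring (array([0.55147237, 0.19128896, 0.07262627]), np.float64(0.00022068298231382066))
bigring (array([0.50970858, 0.272233  , 0.06020335]), np.float64(0.00015710546878616307))
handletop (array([ 0.53984139, -0.20182503,  0.16995882]), np.float64(0.0007826470872156356)) [ 0.54116111 -0.20310014  0.163     ]
flange? [ 0.53769869 -0.20548709  0.091     ]
[[ 0.555 -0.156]
 [ 0.582 -0.223]
 [ 0.523 -0.246]
 [ 0.493 -0.181]]
blockctr (block top) [ 0.53815185 -0.20164533]
[ 0.27808883 -0.5865235   0.22996865] [-1.79858122e+02  6.30054966e-03  2.53719762e+01] 0.08540411874261311
```

Request:
apply_moves([
  {"claw": 1, "dp": [0.04, -0.0235, 0], "roll": 0},
  {"claw": 1, "dp": [0.04, -0.0235, 0], "roll": 0},
  {"claw": 1, "dp": [0.04, -0.0235, 0], "roll": 0},
  {"claw": 1, "dp": [0.04, -0.0235, 0], "roll": 0},
  {"claw": 1, "dp": [0.04, -0.0235, 0], "roll": 0},
  {"claw": 1, "dp": [0.04, -0.0235, 0], "roll": 0},
  {"claw": 1, "dp": [0.04, -0.0235, 0], "roll": 0},
  {"claw": 1, "dp": [0.04, -0.0235, 0], "roll": 0},
  {"claw": 1, "dp": [0.04, -0.0235, 0], "roll": 0},
  {"claw": 1, "dp": [0.04, -0.0235, 0], "roll": 3.4},
])

```text
clock: 1.1
position: [0.5395, -0.2019, 0.2308]
ee_rot: [-180.0, 0.0, 21.9]
contact_force: [0.4, -1.2, -0.2]
opening: 0.0852
grasp_force: 0.0
```

Request:
apply_moves([
  {"claw": 1, "dp": [0, 0, 0], "roll": 0},
  {"claw": 1, "dp": [0, 0, 0], "roll": 0},
])

```text
clock: 1.3
position: [0.5397, -0.2013, 0.2307]
ee_rot: [-179.9, 0.0, 22.3]
contact_force: [-0.6, -1.2, 0.1]
opening: 0.0854
grasp_force: 0.0
```

Run:
```python
from h import *
o=get_obs();print(o["position"],o["ee_rot"])
c=cam("wrist");print(-c[1].T@c[2],c[0][0,0])
im=save("wrist","w1.png")
for p in((.539,-.203,.163),(.539,-.203,.091),(.539,-.203,.085)):print(proj("wrist",p,c))
```

```text
[ 0.539698   -0.20128949  0.23066008] [-1.79941388e+02  4.46845973e-02  2.22548674e+01]
[ 0.61274734 -0.171675    0.37281543] 297.3186396354542
[259.45614089 204.18505118]
[259.13033542 178.08727435]
[259.10966264 176.45444463]
```

View pics/w1.png

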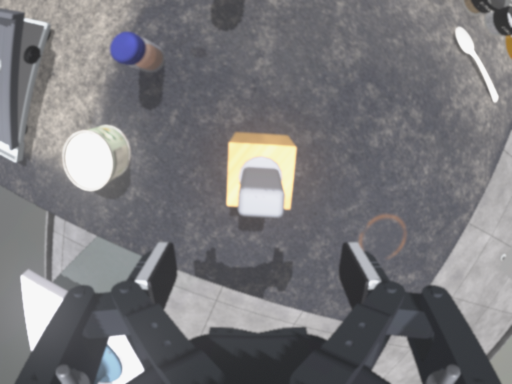

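The wrist view shows the handle top at about (262,205), against a predicted (259.5,204). The block is turned about 2.5° less than the tool. I'll correct for both, descend and grip.

Request:
apply_moves([
  {"claw": 1, "dp": [-0.001, 0.0035, 0], "roll": 2.5},
  {"claw": 1, "dp": [0, 0, 0.025], "roll": 0},
  {"claw": 1, "dp": [0, 0, 0.025], "roll": 0},
  {"claw": 1, "dp": [0, 0, 0.025], "roll": 0},
  {"claw": 1, "dp": [0, 0, 0.025], "roll": 0},
  {"claw": 1, "dp": [0, 0, 0.022], "roll": 0},
  {"claw": 1, "dp": [0, 0, 0], "roll": 0},
])

```text
clock: 2.05
position: [0.5349, -0.2088, 0.1054]
ee_rot: [-179.7, 0.4, 19.3]
contact_force: [-1.1, 0.0, -0.5]
opening: 0.0854
grasp_force: 0.0
```

Request:
apply_moves([
  {"claw": -1, "dp": [0, 0, 0], "roll": 0},
  {"claw": -1, "dp": [0, 0, 0], "roll": 0},
  {"claw": -1, "dp": [0, 0, 0], "roll": 0},
  {"claw": -1, "dp": [0, 0, 0], "roll": 0},
  {"claw": -1, "dp": [0, 0, 0], "roll": 0},
  {"claw": -1, "dp": [0, 0, 0], "roll": 0},
  {"claw": -1, "dp": [0, 0, 0], "roll": 0},
  {"claw": -1, "dp": [0, 0, 0], "roll": 0},
], squeeze=20)

```text
clock: 2.85
position: [0.5405, -0.2072, 0.1109]
ee_rot: [179.9, -0.1, 19.5]
contact_force: [-2.1, 1.4, 7.1]
opening: 0.0356
grasp_force: 25.6
```

Request:
apply_moves([
  {"claw": -1, "dp": [0, 0, -0.014], "roll": 0},
  {"claw": -1, "dp": [0, 0, -0.014], "roll": 0},
  {"claw": -1, "dp": [0, 0, -0.014], "roll": 0},
  {"claw": -1, "dp": [0, 0, -0.014], "roll": 0},
  {"claw": -1, "dp": [0, 0, 0], "roll": 0},
  {"claw": -1, "dp": [0, 0, 0], "roll": 0},
])

```text
clock: 3.45
position: [0.54, -0.2073, 0.166]
ee_rot: [179.9, -0.1, 19.5]
contact_force: [-0.4, 1.3, -2.5]
opening: 0.0358
grasp_force: 24.8
```

Run:
```python
from h import *
im=save("scene","s1.png");cv2.imwrite("pics/s1c.png",cv2.resize(im[195:305,185:295,::-1],(560,560),interpolation=cv2.INTER_CUBIC))
o=get_obs();print(o["position"],o["opening"],o["contact_force"])
```

```text
[ 0.53930967 -0.20713065  0.16513711] 0.03582452589736619 [-0.92599534 -0.19711424 -1.98889973]
```

View pics/s1c.png

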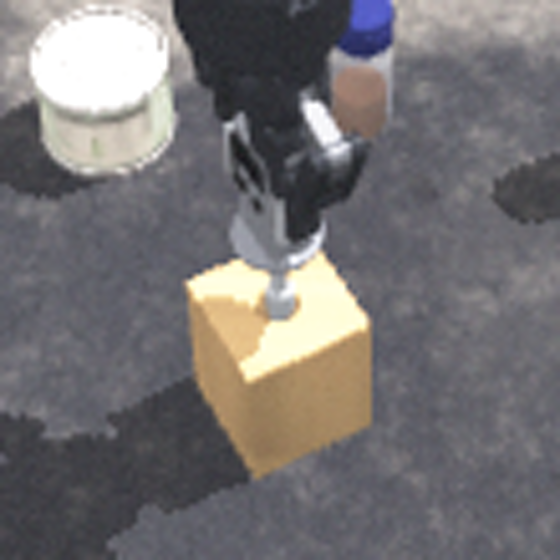

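The crop shows the thermometer lifted upright, with its flange at about (278,245) and the sleeve at (281,298) just at the hole. The tool axis cannot be tilted, so I'll pivot the thermometer between the pads by levering its foot against the rim of the fixed block.

Request:
apply_moves([
  {"claw": -1, "dp": [-0.005, 0, 0], "roll": 0},
  {"claw": -1, "dp": [-0.005, 0, 0], "roll": 0},
  {"claw": -1, "dp": [-0.005, 0, 0], "roll": 0},
  {"claw": -1, "dp": [-0.005, 0, 0], "roll": 0},
  {"claw": -1, "dp": [0, 0, 0], "roll": 0},
])

```text
clock: 4.0
position: [0.5197, -0.2134, 0.1649]
ee_rot: [-179.9, 0.1, 19.4]
contact_force: [0.6, 2.6, -0.3]
opening: 0.0359
grasp_force: 24.5
```

Request:
apply_moves([
  {"claw": -1, "dp": [-0.004, 0, 0.001], "roll": 0},
  {"claw": -1, "dp": [-0.004, 0, 0.001], "roll": 0},
  {"claw": -1, "dp": [-0.004, 0, 0], "roll": 0},
  {"claw": -1, "dp": [0, 0, 0], "roll": 0},
  {"claw": -1, "dp": [0, 0, 0], "roll": 0},
])

```text
clock: 4.5
position: [0.5087, -0.2179, 0.1631]
ee_rot: [-180.0, 0.1, 19.5]
contact_force: [1.6, 3.4, -0.1]
opening: 0.0356
grasp_force: 24.9
```

Run:
```python
from h import *
im=save("scene","s2.png");cv2.imwrite("pics/s2c.png",cv2.resize(im[195:305,185:295,::-1],(560,560),interpolation=cv2.INTER_CUBIC))
o=get_obs();print(o["position"],o["ee_rot"],o["opening"],o["contact_force"])
```

```text
[ 0.50878503 -0.21797074  0.1630591 ] [-1.79970733e+02  7.49756464e-02  1.94672109e+01] 0.03608686248937795 [1.80600123 2.42522319 0.17191606]
```

View pics/s2c.png

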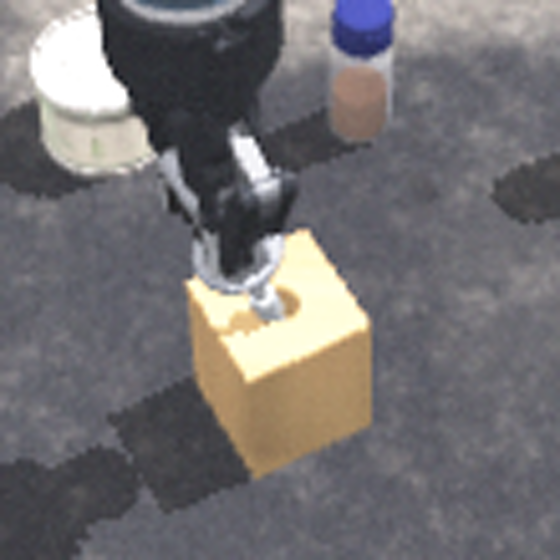

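The crop shows the thermometer tilting in the grip, with its top leaning toward the robot and its foot at about (265,300) on the hole's rim. Next I'll lift it out and measure the tilt.

Request:
apply_moves([
  {"claw": -1, "dp": [0, 0, -0.01], "roll": 0},
  {"claw": -1, "dp": [0, 0, -0.01], "roll": 0},
  {"claw": -1, "dp": [0, 0, -0.02], "roll": 0},
  {"claw": -1, "dp": [0, 0, -0.02], "roll": 0},
  {"claw": -1, "dp": [0, 0, -0.02], "roll": 0},
  {"claw": -1, "dp": [0, 0, -0.02], "roll": 0},
  {"claw": -1, "dp": [0, 0, 0], "roll": 0},
  {"claw": -1, "dp": [0, 0, 0], "roll": 0},
])

```text
clock: 5.35
position: [0.5091, -0.2191, 0.2639]
ee_rot: [179.9, 0.0, 19.4]
contact_force: [-0.7, 0.3, -1.2]
opening: 0.0357
grasp_force: 24.8
```

```bash
python3 - <<'E'
from h import *
o=get_obs();print(o["position"],o["ee_rot"],o["opening"],o["contact_force"])
T=np.array(o["position"])
a=np.deg2rad(o["ee_rot"][2]);tx=np.array([np.cos(a),np.sin(a),0]);G=T+[0,0,.016]
for n in("scene","wrist","top"):
  c=cam(n);im=save(n,n+"3.png")
  for th in(10,15,20):
    t=np.deg2rad(th);ax=-tx*np.sin(t)+np.array([0,0,np.cos(t)])
    print(n,th,[proj(n,G-ax*l,c).round(0) for l in(.038,.111)])
E
python3 - <<'E'
import cv2,numpy as np
s=cv2.imread("pics/scene3.png");w=cv2.imread("pics/wrist3.png")
a=cv2.resize(s[195:285,165:255],(450,450),interpolation=cv2.INTER_CUBIC);b=cv2.resize(w[200:384,190:330],(342,450),interpolation=cv2.INTER_CUBIC)
cv2.imwrite("pics/c3.png",np.hstack([a,b]))
E
```

```text
[ 0.50912314 -0.21912532  0.2638688 ] [1.79897953e+02 1.39402303e-03 1.93966412e+01] 0.035715911581197586 [-0.69322647  0.25904661 -1.19658513]
scene 10 [array([227., 218.]), array([233., 237.])]
scene 15 [array([228., 218.]), array([237., 235.])]
scene 20 [array([229., 217.]), array([240., 232.])]
wrist 10 [array([259., 220.]), array([258., 169.])]
wrist 15 [array([259., 215.]), array([258., 158.])]
wrist 20 [array([259., 211.]), array([259., 148.])]
top 10 [array([337., 220.]), array([330., 219.])]
top 15 [array([337., 219.]), array([328., 215.])]
top 20 [array([336., 218.]), array([327., 212.])]
```

View pics/c3.png

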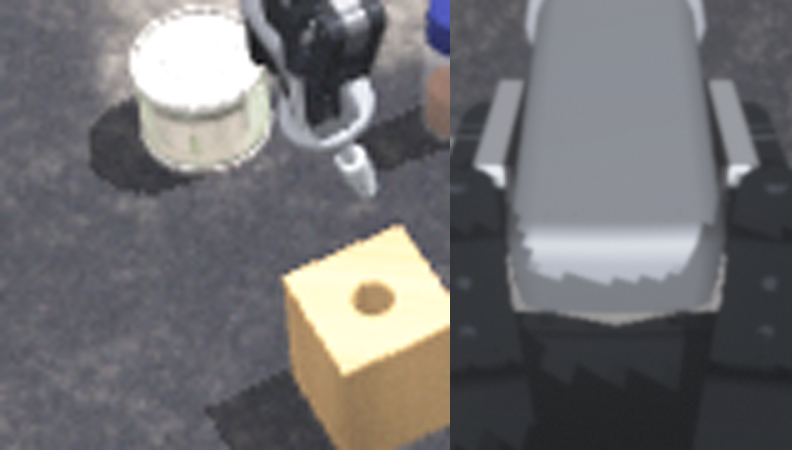

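The scene crop shows the foot tip at about (239,234) and the flange at (230,216), which fits a tilt near 15°. I'll find the tip in the wrist picture numerically.

Run:
```python
import cv2,numpy as np
w=cv2.imread("pics/wrist3.png");g=cv2.cvtColor(w,6)
print(g[130:206:3,240:280:3])
cv2.imwrite("pics/w3c.png",cv2.resize(w[120:220,200:320],(720,600),interpolation=cv2.INTER_CUBIC))
```

```text
[[226 230 201  95  79  79  88 184 228 227 230 229 231 231]
 [229 227 125  90  79  81  82 113 219 230 229 230 231 230]
 [233 219 111 105 101  97 102 111 211 230 229 231 230 230]
 [233 224 135 114 107 107 107 121 220 229 231 230 229 230]
 [233 228 184 144 146 145 142 182 228 231 231 229 230 233]
 [231 227 225 202 173 171 201 227 230 231 229 230 232 232]
 [227 227 228 229 226 227 230 229 231 230 230 231 233 229]
 [227 227 229 228 225 218 214 226 230 229 231 233 230 230]
 [227 229 229 226 200 187 190 186 227 230 233 231 230 229]
 [228 229 227 228 183 183 185 180 222 232 232 229 229 225]
 [229 227 228 212 178 185 185 183 190 232 229 230 227 221]
 [228 227 229 179 182 187 186 183 169 222 230 228 223 221]
 [182 185 187 164 209 224 227 217 172 191 205 199 194 198]
 [ 78  78  83 203 233 220 218 230 227 110  77  75  88  93]
 [ 77  77  92 228 200 186 189 182 231 144  76  75  81  90]
 [ 76  77  92 216 166 165 165 162 216 149  78  76  86  93]
 [ 93 124 136 149 154 160 163 157 153 142 131 111  91  93]
 [149 170 179 187 194 195 196 194 191 183 174 160 135 105]
 [192 195 194 193 192 192 191 192 192 193 194 194 177 149]
 [193 191 191 191 191 191 191 190 190 190 191 190 192 189]
 [190 190 190 191 191 191 190 191 190 190 190 190 191 191]
 [190 189 190 190 190 191 191 191 191 191 191 190 190 190]
 [165 165 165 165 165 166 165 165 165 165 165 166 165 165]
 [142 142 143 143 142 143 143 143 142 142 142 142 142 143]
 [142 142 142 143 142 143 142 143 143 143 143 143 142 142]
 [142 142 142 143 142 143 143 143 142 142 142 143 142 142]]
```

View pics/w3c.png

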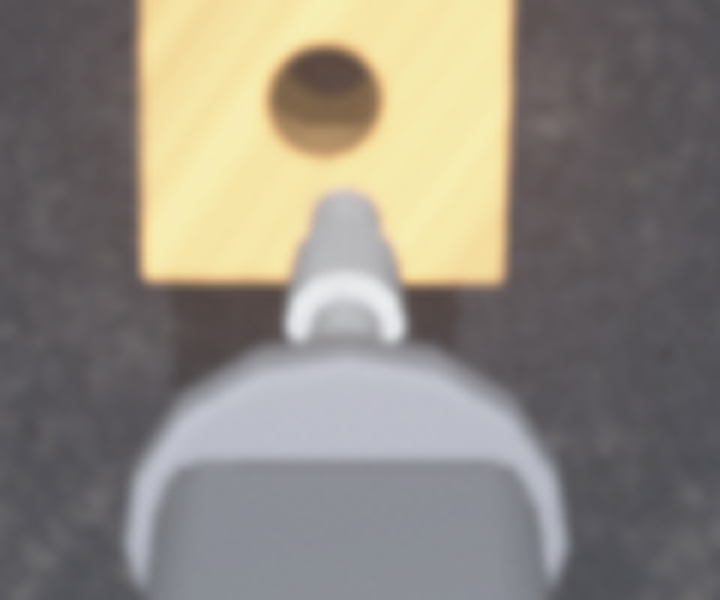

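The wrist crop shows the foot's upper edge at full-image pixel (257.5,152), so its tip is near row 156 and the tilt is about 16°, centred sideways. Now I'll turn the tool to the griddle's yaw, carry the thermometer over and lower it to just above the ring.

Request:
apply_moves([
  {"claw": -1, "dp": [0, 0, 0], "roll": 6.8},
  {"claw": -1, "dp": [0, 0, 0], "roll": 6.8},
  {"claw": -1, "dp": [0, 0, 0], "roll": 6.8},
  {"claw": -1, "dp": [-0.004, -0.02, 0], "roll": 0},
  {"claw": -1, "dp": [0, -0.03, 0], "roll": 0},
  {"claw": -1, "dp": [0, -0.03, 0], "roll": 0},
  {"claw": -1, "dp": [0, -0.03, 0], "roll": 0},
  {"claw": -1, "dp": [0, -0.03, 0], "roll": 0},
  {"claw": -1, "dp": [0, -0.03, 0], "roll": 0},
  {"claw": -1, "dp": [0, -0.03, 0], "roll": 0},
])

```text
clock: 6.5
position: [0.5077, -0.0168, 0.262]
ee_rot: [180.0, 0.1, -0.9]
contact_force: [0.0, 0.1, -1.1]
opening: 0.0358
grasp_force: 24.8
```

Request:
apply_moves([
  {"claw": -1, "dp": [0, -0.03, 0], "roll": 0},
  {"claw": -1, "dp": [0, -0.03, 0], "roll": 0},
  {"claw": -1, "dp": [0, -0.03, 0], "roll": 0},
  {"claw": -1, "dp": [0, -0.03, 0], "roll": 0},
  {"claw": -1, "dp": [0, -0.03, 0], "roll": 0},
  {"claw": -1, "dp": [0, -0.03, 0], "roll": 0},
  {"claw": -1, "dp": [0, -0.03, 0], "roll": 0},
  {"claw": -1, "dp": [0, 0, 0.03], "roll": 0},
  {"claw": -1, "dp": [0, 0, 0.02], "roll": 0},
  {"claw": -1, "dp": [0, 0, 0.01], "roll": 0},
])

```text
clock: 7.5
position: [0.5098, 0.1913, 0.1998]
ee_rot: [179.9, 0.3, -0.9]
contact_force: [-0.6, -0.7, -1.5]
opening: 0.0356
grasp_force: 24.7
```

Request:
apply_moves([
  {"claw": -1, "dp": [0, 0, 0], "roll": 0},
  {"claw": -1, "dp": [0, 0, 0], "roll": 0},
  {"claw": -1, "dp": [0, 0, 0], "roll": 0},
])

```text
clock: 7.8
position: [0.5131, 0.1923, 0.2046]
ee_rot: [-180.0, -0.1, -1.0]
contact_force: [0.2, 0.2, -1.4]
opening: 0.036
grasp_force: 24.7
```

Run:
```python
from h import *
o=get_obs();T=np.array(o["position"]);print(T,o["ee_rot"],o["contact_force"])
a=np.deg2rad(o["ee_rot"][2]);tx=np.array([np.cos(a),np.sin(a),0])
c=cam("wrist");im=save("wrist","w4.png");c2=cam("scene");im2=save("scene","s4.png")
R=[.5515,.1913,.0716]
for n,cc in(("wrist",c),("scene",c2)):
  print(n,"ring",proj(n,R,cc),"tip",[proj(n,T+[0,0,.019]+.115*(tx*np.sin(t)-np.array([0,0,np.cos(t)])),cc).round(1) for t in np.deg2rad([13,16,19])])
u,v=proj("wrist",R,c).astype(int)
A=cv2.resize(im[v-45:v+45,u-45:u+45,::-1],(400,400),interpolation=cv2.INTER_CUBIC)
x,y=proj("scene",R,c2).astype(int)
B=cv2.resize(im2[y-30:y+30,x-30:x+30,::-1],(400,400),interpolation=cv2.INTER_CUBIC)
cv2.imwrite("pics/c4.png",np.hstack([A,B]));print(u-45,v-45,x-30,y-30)
```

```text
[0.51310572 0.19232103 0.20456976] [-1.79950344e+02 -1.30232572e-01 -9.60683853e-01] [ 0.19571473  0.22545185 -1.43107807]
wrist ring [258.00065503 139.49545051] tip [array([257.5, 161.9]), array([257.5, 155.2]), array([257.5, 148.6])]
scene ring [222.86198577 154.43928189] tip [array([218. , 144.8]), array([219.9, 144.2]), array([221.7, 143.6])]
213 94 192 124
```

View pics/c4.png

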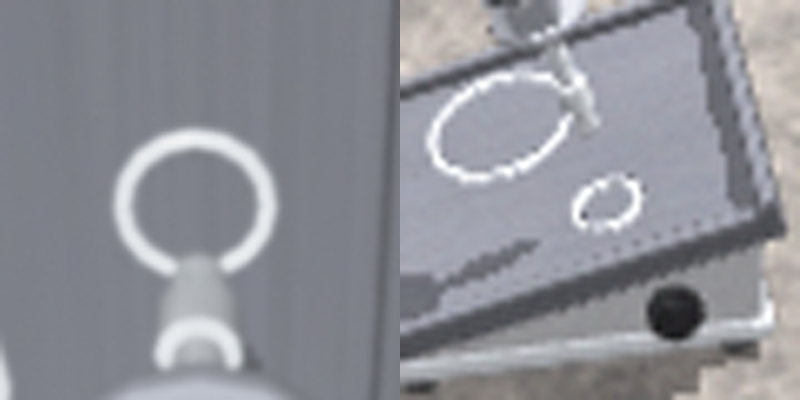

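The wrist crop puts the ring centre at (257.1,139.7), as predicted, and the foot's end at (256.9,151.4). The scene crop puts the tip at (221.2,142.7) and the ring at (223.2,154.4). I'll triangulate the tip.

Run:
```python
from h import *
T=np.array(get_obs()["position"])
for v in(154.5,156.5):
  (o1,d1),(o2,d2)=ray("scene",221,143),ray("wrist",257,v)
  s=np.linalg.lstsq(np.c_[d1,-d2],o2-o1,rcond=None)[0];p,q=o1+d1*s[0],o2+d2*s[1]
  print(p.round(4),q.round(4),((p+q)/2-T).round(4), onz("wrist",257,v,T[2]-.0915).round(4))
print(T,onz("wrist",257.1,139.7,.0716))
```

```text
[0.5485 0.1917 0.1174] [0.5463 0.1922 0.1178] [ 0.0343 -0.0005 -0.087 ] [0.5453 0.1922 0.1131]
[0.5485 0.1913 0.1177] [0.5448 0.1922 0.1184] [ 0.0336 -0.0006 -0.0866] [0.5437 0.1923 0.1131]
[0.51303108 0.19239018 0.20463382] [0.5512513  0.19218444 0.0716    ]
```

Request:
apply_moves([
  {"claw": -1, "dp": [0.001, 0, 0.009], "roll": 0},
  {"claw": -1, "dp": [0.001, 0, 0.009], "roll": 0},
  {"claw": -1, "dp": [0.001, 0, 0.009], "roll": 0},
  {"claw": -1, "dp": [0, 0, 0.007], "roll": 0},
  {"claw": -1, "dp": [0, 0, 0], "roll": 0},
  {"claw": -1, "dp": [0, 0, 0], "roll": 0},
  {"claw": -1, "dp": [0, 0, 0], "roll": 0},
])

```text
clock: 8.6
position: [0.5154, 0.1923, 0.1696]
ee_rot: [-180.0, -0.0, -0.9]
contact_force: [-0.8, -0.3, -0.6]
opening: 0.036
grasp_force: 24.7
```

```bash
cat > f.py <<'E'
from h import *
im=save("wrist","wf%d.png"%int(get_obs()["clock"]*100))
F=[];P=[]
for i in range(6):
    o=get_obs();F.append(o["contact_force"]);P.append(o["position"]);snapshot("wrist")
print(np.mean(F,0).round(2),np.std(F,0).round(2),np.mean(P,0).round(4))
c=cam("wrist");print("ring",proj("wrist",[.5513,.192,.0716],c).round(1))
g=cv2.cvtColor(im,7);
u=257;print(g[110:200:2,[245,u-2,u,u+2,269]].T)
E
python3 f.py
```

```text
[-0.15 -0.12 -0.97] [0.36 0.23 0.55] [0.5154 0.1923 0.1697]
ring [256.9 148.2]
[[128 128 128 128 128 128 128 128 128 128 130 172 231 231 173 129 128 128
  128 128 128 128 128 132 164 222 230 172 130 128 129 129 129 128 136 157
  186 194 192 192 191 190 189 168 140]
 [128 128 129 128 128 129 129 129 130 145 226 238 167 128 129 130 130 130
  129 129 136 173 183 179 179 180 182 188 222 228 202 184 178 149 155 184
  193 191 190 190 190 190 189 168 139]
 [128 128 128 128 128 128 127 128 128 146 224 236 168 128 128 128 128 128
  128 128 140 178 185 180 179 178 179 187 224 226 196 185 177 149 158 187
  193 191 190 190 189 189 188 168 140]
 [126 126 126 126 126 127 125 125 125 136 215 238 182 128 126 126 126 127
  126 127 134 169 178 174 176 176 175 181 221 228 195 178 171 147 156 185
  193 190 190 189 190 189 189 167 140]
 [127 127 127 127 127 127 126 127 128 127 127 145 213 233 212 158 131 127
  128 128 128 128 131 154 213 236 221 149 127 121 112  99  99 103 129 155
  187 191 188 188 188 188 187 163 137]]
```

Request:
apply_moves([
  {"claw": -1, "dp": [0.001, 0, 0.002], "roll": 0},
  {"claw": -1, "dp": [0.001, 0, 0.002], "roll": 0},
  {"claw": -1, "dp": [0.001, 0, 0.002], "roll": 0},
  {"claw": -1, "dp": [0.001, 0, 0.002], "roll": 0},
  {"claw": -1, "dp": [0, 0, 0], "roll": 0},
  {"claw": -1, "dp": [0, 0, 0], "roll": 0},
])

```text
clock: 9.55
position: [0.519, 0.192, 0.1611]
ee_rot: [180.0, 0.0, -0.9]
contact_force: [-0.4, 0.1, -1.2]
opening: 0.0355
grasp_force: 24.7
```

```bash
python3 f.py
```

```text
[-0.08  0.34 -1.23] [0.67 0.61 0.41] [0.5191 0.1921 0.1614]
ring [256.9 154.8]
[[129 130 130 130 131 130 129 129 129 129 129 129 130 136 199 236 222 152
  124 128 128 128 129 129 128 128 129 140 199 233 211 140 128 127 136 156
  185 193 192 192 191 191 190 168 140]
 [129 129 129 129 128 129 129 129 129 129 129 129 155 233 237 161 128 129
  130 129 136 173 183 179 179 181 181 187 220 228 202 184 178 149 156 184
  194 191 190 189 189 189 188 167 140]
 [128 128 128 127 127 128 126 127 127 128 128 128 151 228 235 162 128 128
  128 128 141 177 184 180 179 178 179 187 223 226 196 185 177 149 158 187
  193 190 190 189 189 189 188 168 140]
 [125 126 126 126 126 126 125 126 126 126 125 126 139 221 238 178 128 126
  126 126 134 168 178 174 175 176 176 181 221 228 194 178 172 146 156 184
  193 190 190 189 189 189 189 167 140]
 [126 126 126 127 127 127 128 127 128 128 127 127 128 128 147 216 233 212
  156 130 127 127 128 129 129 130 148 200 233 226 155 104  99 103 130 155
  187 191 188 188 188 188 188 163 137]]
```

Request:
apply_moves([
  {"claw": -1, "dp": [0.0005, 0, 0.002], "roll": 0},
  {"claw": -1, "dp": [0.0005, 0, 0.002], "roll": 0},
  {"claw": -1, "dp": [0, 0, 0], "roll": 0},
  {"claw": -1, "dp": [0, 0, 0], "roll": 0},
])

```text
clock: 10.3
position: [0.5203, 0.1922, 0.1575]
ee_rot: [-180.0, -0.0, -0.9]
contact_force: [0.5, 0.2, 1.5]
opening: 0.0357
grasp_force: 24.9
```

```bash
python3 f.py
```

```text
[0.01 0.21 0.33] [0.21 0.33 0.39] [0.5203 0.1922 0.1575]
ring [257.  157.3]
[[129 129 129 130 129 130 129 129 129 129 129 128 128 128 131 177 233 231
  173 126 128 128 128 128 128 128 128 128 133 178 228 225 157 128 136 156
  185 193 191 191 190 190 190 168 140]
 [129 128 128 127 128 127 128 128 128 128 128 128 128 140 226 242 181 126
  129 129 129 149 180 177 179 180 182 187 221 228 202 183 178 149 155 183
  193 190 190 189 189 189 188 168 139]
 [128 127 127 128 127 128 126 128 127 128 128 127 128 139 222 239 176 122
  128 128 129 154 183 181 178 178 179 186 223 225 195 185 176 148 158 187
  192 191 190 189 189 189 188 165 138]
 [126 126 125 126 126 126 126 126 125 126 125 125 125 131 212 239 198 125
  125 126 127 147 175 174 175 176 176 181 221 228 194 178 171 145 156 184
  192 190 190 190 189 189 188 164 137]
 [127 126 127 127 127 127 127 127 127 127 127 127 127 127 127 141 211 234
  213 155 129 127 127 127 127 128 127 131 160 213 224 180 119 104 129 155
  186 190 188 187 188 188 187 163 137]]
```

Request:
apply_moves([
  {"claw": -1, "dp": [-0.0005, 0, 0.0015], "roll": 0},
  {"claw": -1, "dp": [0.0005, 0, 0.0015], "roll": 0},
  {"claw": -1, "dp": [0.0005, 0, 0.001], "roll": 0},
  {"claw": -1, "dp": [0, 0, 0], "roll": 0},
  {"claw": -1, "dp": [0, 0, 0], "roll": 0},
  {"claw": -1, "dp": [0, 0, 0], "roll": 0},
  {"claw": -1, "dp": [0, 0, 0], "roll": 0},
])

```text
clock: 11.35
position: [0.5208, 0.1921, 0.1534]
ee_rot: [-180.0, -0.0, -0.9]
contact_force: [-0.2, 0.2, 1.6]
opening: 0.0356
grasp_force: 25.0
```

```bash
python3 f.py
```

```text
[0.44 0.37 1.91] [0.48 0.2  0.46] [0.5208 0.1921 0.1534]
ring [257. 159.]
[[129 129 129 129 129 129 129 128 129 129 129 129 128 130 129 142 213 237
  218 144 124 128 128 129 129 128 128 128 128 134 180 229 224 156 137 158
  188 194 191 191 190 191 190 165 138]
 [129 129 129 128 129 128 128 128 128 128 128 128 128 129 164 238 233 149
  128 129 130 130 146 174 180 181 181 188 223 227 200 184 176 147 156 184
  193 190 190 190 189 189 189 165 138]
 [128 127 127 127 127 127 127 127 128 128 127 128 128 129 165 235 232 149
  127 128 128 129 153 181 179 179 179 188 225 224 193 185 173 147 159 187
  193 190 190 189 190 189 188 165 137]
 [125 126 125 126 126 126 126 126 126 126 126 126 125 126 150 229 236 164
  126 126 126 127 147 173 176 176 176 184 224 227 192 178 169 144 157 184
  192 191 190 189 189 190 188 164 138]
 [127 127 127 127 127 127 126 127 127 127 127 128 128 127 127 128 162 225
  233 194 141 127 128 127 128 128 128 125 126 164 215 223 175 121 131 155
  186 191 188 188 188 188 187 164 138]]
```

Run:
```python
from h import *
o=get_obs();w=snapshot("wrist");s=snapshot("scene")
A=cv2.resize(w[115:205,212:302,::-1],(400,400),interpolation=2);B=cv2.resize(s[115:175,192:252,::-1],(400,400),interpolation=2)
cv2.imwrite("pics/fin.png",np.hstack([A,B]));print(o["position"],o["clock"],o["contact_force"])
```

```text
[0.52071832 0.1921067  0.15336853] 11.7 [0.68778934 0.67793112 1.91643825]
```

View pics/fin.png

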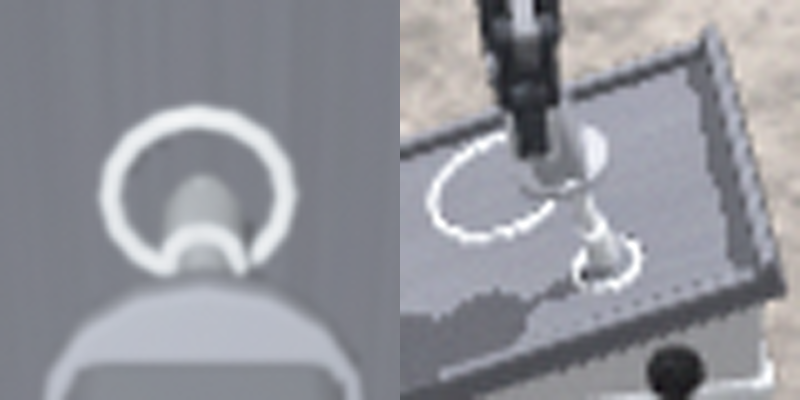

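The wrist crop shows the foot at about (203,180–200) inside the ring, which is centred at (198,190). The scene crop also shows it inside the ring, square to the plate and partly pressed. I'm handing in.

```bash
python3 -c "
from workcell import *
print(hand_in())"
```

```text
the job is handed in; nothing more can be done
None
```

The job is handed in, with no verdict returned: the gripper is still holding the thermometer with its foot inside the small ring, about square to the plate (tilt measured at about 16° against the 15° slope) and pressed at about 3 N, roughly half-way in.

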